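Stand the fluted cast on the drip stand

ROBOT

A 7-joint arm with a two-finger parallel gripper is mounted at the origin on the work surface. World frame = base frame: x ahead of the robot, y to its left, z up, the work surface at z = 0. Lengths are in m, angles in degrees, forces in N, time in s.
With the tool pointing down it reaches from about 0.425 to 0.925 m from the base axis. Payload 6.8 kg.
Tool frame: the origin (TCP) lies at the very end of the fingers, on their centre line; the grasp point (between the pads) lies 19 mm behind it; z points along the fingers, y is the line along which they close (so a half turn about z gives the same grasp; the last joint's range is limited). The gripper opens to 88 mm and grips with 3 to 60 N. Pads are 20 mm wide; open, the fingers measure 115 mm over their backs; the gripper's body (75 mm by 178 mm) begins 61 mm behind the grasp point.
Start: joints at [57.92, 27.33, 1.283, 89.118, -0.659, 63.558, -4.761], TCP at [0.295, -0.607, 0.223] pointing down, gripper open.
Joint ranges: [-169.35, 169.35], [-19.33, 120.38], [-80.79, 83.38], [13.8, 139.57], [-78.32, 258.32], [9.67, 109.79], [-169.56, 169.56]. Speed limits (degrees/s): [136.94, 136.94, 180, 180, 180, 180, 180].

INTERFACE

Orientations are given as a 3x3 rotation matrix whose columns are the frame's x, y, z axes.
In Python, from rig import ctrl gives the robot as it stands.
- The arm moves only by the tool move_arm, never from a script. Its argument "motion" is text: rows parted by semicolons, each of 5 numbers parted by spaces: the shift along the world's x, y, z in units of 120 mm (1.0 is 120 mm), then the turn about the world's z in units of 180 degrees (1.0 is 180 degrees), then the closure in counts, from 0 (fully open) to 255 (shut). A call has 1 to 20 rows; each row shifts and turns the commanded pose from where the row before left it; what a row does not reach is not made up. A row lasts 1/8 s, in which the tool goes at most 62.5 mm and 10.7 degrees, less where a joint would pass 70% of its speed; a pose out of reach is approached as far as the arm can. A call with a number of a shift or a turn outside -1 to 1 is refused whole. A call with a gripper value outside its range is refused whole. The fingers move at their own pace and stop on an object; the grip force is fixed at half the most. Time passes only in rows, so rows that do not move let the fingers close. It gives the time, the measured TCP pose, the force, the opening and the grip force at its end, in the units of the state.
- ctrl.read_state(): the state, without advancing time (a new reading comes with each control period).
- ctrl.get_image(name): name is "side" or "top" or "wrist"; returns (picture, depth): 420x560x3 uint8, blue, green, red; 420x560 float32, m along the optical axis (not along the pixel's ray), 0 where there is no reading.
- ctrl.camera_model(name): a dict with "K" (3x3 intrinsics, pixels), "camera_from_world" (4x4, takes a point from world to camera coordinates). Camera axes: x right, y up, looking along -z (the intrinsics and any distortion apply to the point x, -y, -z); pixel columns grow to the right and rows downward; lengths in m; the calibration is good to about 2 mm. A picture is of the moment at which its call begins: read the wrist's pose just before it. camera_model takes no time and is no camera call; for the wrist camera it gives the pose at the moment of the call.
- ctrl.hand_in(): hands the job in; it is judged then, once.
Trained networks look in the newest picture that a camera, given by its name, has taken for a name from the list of things; names that differ only in an ending like _2 or _b are one class to them, and where a whole thing is asked for, a point or a joint stands for the part that bears it (a point fixed in the world has none). Each returns a list of dicts, best first, with "p" (0 to 1); they miss things now and then, are a little off and sometimes report something else, mostly with a low value. They report only what shows in the picture. A call takes as long as a camera call. They do not tell look-alikes from the thing itself.
- ctrl.boxes_of(camera, query): "xy" ([column, row] in pixels, amid what is visible of it).
The state is a dict: "time_s": time; "joint_positions": joint angles; "dq": joint speeds; "joint_torque": joint torques, N m; "tool_pos": TCP position; "ee_rot": TCP orientation; "contact_force": force on the tool from outside, world axes, zero at the start; "moment": the same for the moment, N m; "finger_gap": finger opening in m; "grip_force": force on a finger pad.
Only numpy, scipy, OpenCV 4.12 (cv2) and the standard library are available. Lean on these libraries where they do the work, as an engineer would, in place of code of your own. Each camera call takes 0.05 s, during which the arm holds its last target. There are 200 camera calls.

TASK

Get the fluted plaster cast ready for its coat of mould silicone: stand it upright and centred on top of the narrow wooden post of the drip stand (the post in the round cardboard tray, not the metal turntable). Set it down without dropping it, let go, and leave the other two plaster casts standing where they are.

Things in the scene. Friction and masses are not known exactly. Their poses are not given: they have to be found in the camera images.
- fluted_cast: White plaster column with vertical flutes and a domed top, standing upright, loose, 0.2-0.3 kg, rigid. Height 115 mm. Round foot 60 mm in diameter, 12 mm thick; the shaft, 46 mm in diameter over the flutes, is straight from 12 to 92 mm height, then the half-round dome. Grip it 65 to 80 mm above its underside. Origin: centre of its underside; z up along its axis; yaw does not matter.
- drip_stand: Fixed stand: a round light-wood post, 52 mm in diameter, in the middle of a round cardboard tray 160 mm in diameter with a rim 22 mm high; a collar 72 mm wide and 13 mm high at the post's bottom. The post's flat top is 80 mm above the table and slightly narrower than the cast's foot. Origin: on the post's axis at table height; z up.
- bell_cast: Another white plaster cast, to be left alone: smooth bell shape, 100 mm high, 64 mm in diameter at the foot and tapering to a rounded tip. Loose. Origin at the centre of its underside, z up.
- stepped_cast: Another white plaster cast, to be left alone: a square stepped tower 110 mm high, foot 56 mm square, narrowing in steps to 28 mm at the top. Loose. Origin at the centre of its underside, z up.
Things that resemble listed ones, but are neither listed nor needed, are in the scene too. Leave any purple or red look-alike of the fluted_cast alone.

How it is judged:
By the outcome, as a careful person would: the job done as asked, in the order asked, and still so for the second after the job is handed in, with the robot touching nothing.
It also fails if it takes over 48 s, if anything falls off the work surface, if the arm or the gripper's body presses on something with over 40 N, if the wrist force passes 120 N, or if a joint passes its speed limit or range.

## Working session

There is one attempt and no reset: what is moved stays moved. The work goes in short steps, Python scripts to look and compute and a tool call to move; the robot and the scene stay as the last step left them, time stands still between calls to the robot, and variables do not carry over. Pictures are saved under pics/ and viewed, at most 10 in all, crops included, and the job is handed in when it is done.

Besides the shell and the picture viewer there is one more tool, called after "Request:" as name(argument=value, ...), one argument or row to a line, values as JSON. move_arm: Moves the arm, as the interface text tells. Its arguments: {"type":"object","properties":{"motion":{"type":"string"}},"required":["motion"]}

```bash
mkdir -p pics
cat > h.py <<'E'
import numpy as np, cv2
from rig import ctrl
def cloud(cam):
    m=ctrl.camera_model(cam); im,d=ctrl.get_image(cam)
    K=np.array(m["K"]); T=np.linalg.inv(np.array(m["camera_from_world"]))
    v,u=np.mgrid[:d.shape[0],:d.shape[1]]
    if m.keys()-{"K","camera_from_world"}: print(m.keys())
    P=np.stack([(u-K[0,2])/K[0,0]*d,-(v-K[1,2])/K[1,1]*d,-d],-1)@T[:3,:3].T+T[:3,3]
    P[d<=0]=np.nan
    return im,P
E
python3 - <<'E'
from h import *
s=ctrl.read_state(); print(s["time_s"],s["tool_pos"],s["ee_rot"],s["finger_gap"])
ims=[]
for c in("top","side"):
    im,P=cloud(c); np.save(c+".npy",P); cv2.imwrite(f"{c}.png",im); cv2.imwrite(f"pics/{c}.png",im)
    for q in("fluted_cast","drip_stand","bell_cast","stepped_cast"):
        for b in ctrl.boxes_of(c,q)[:5]:
            x,y=map(int,b["xy"]); print(c,q,b,P[y,x].round(3))
E
```

```text
0.0 [ 0.29440945 -0.6067486   0.22169882] [[ 8.99666440e-01  4.36577050e-01 -8.81284742e-04]
 [ 4.36577922e-01 -8.99665144e-01  1.53188657e-03]
 [-1.24074646e-04 -1.76293640e-03 -9.99998438e-01]] 0.08745019340427397
top fluted_cast {'xy': [395.9, 186.8], 'p': 0.84} [ 0.601 -0.292  0.105]
top fluted_cast {'xy': [318.2, 258.8], 'p': 0.65} [ 0.443 -0.121  0.113]
top fluted_cast {'xy': [442.4, 252.0], 'p': 0.58} [ 0.457 -0.386  0.11 ]
top fluted_cast {'xy': [338.9, 185.1], 'p': 0.45} [ 0.606 -0.169  0.091]
top drip_stand {'xy': [227.3, 240.1], 'p': 0.78} [0.483 0.078 0.08 ]
top bell_cast {'xy': [381.3, 237.2], 'p': 0.56} [ 0.491 -0.263  0.08 ]
top stepped_cast {'xy': [338.7, 187.8], 'p': 0.81} [ 0.603 -0.17   0.082]
side fluted_cast {'xy': [323.4, 204.7], 'p': 0.91} [ 0.441 -0.109  0.07 ]
side fluted_cast {'xy': [343.0, 139.4], 'p': 0.64} [ 0.466 -0.378  0.071]
side bell_cast {'xy': [318.8, 168.0], 'p': 0.58} [ 0.502 -0.251  0.051]
side bell_cast {'xy': [324.4, 205.9], 'p': 0.34} [ 0.437 -0.108  0.068]
side stepped_cast {'xy': [274.0, 176.7], 'p': 0.83} [ 0.607 -0.166  0.058]
```

View pics/top.png

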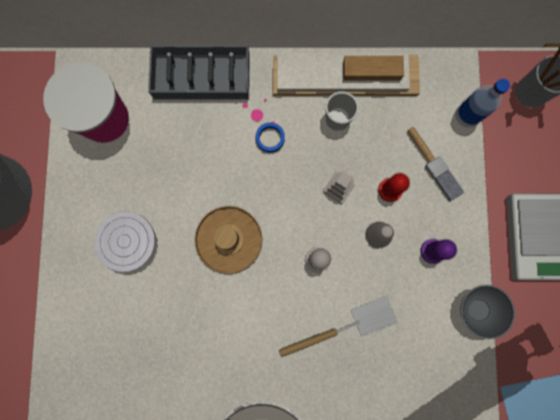

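View pics/side.png

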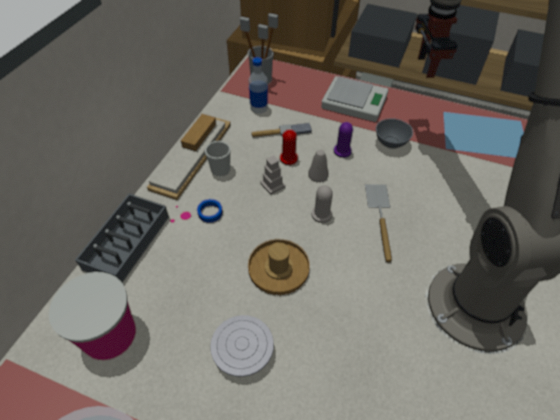

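Top view: three fluted shapes are the white one at (318,259), red at (396,187) and purple at (442,252). Only the white one fits "white plaster"; the other white pieces are the bell (380,236) and the stepped tower (339,187). The drip stand's post is at (227,240), and the turntable at (126,242). I'll confirm with a crop and measure axes.

Run:
```python
from h import *
from scipy.optimize import least_squares
def circ(p,r,c0):
    f=least_squares(lambda c:np.hypot(*(p-c).T)-r,c0,loss="soft_l1",f_scale=.002); return f.x.round(4),len(p),np.abs(f.fun).mean().round(4)
for c in("top","side"):
    P=np.load(c+".npy").reshape(-1,3)
    for n,c0 in(("cast",(.443,-.118)),("bell",(.495,-.257)),("step",(.605,-.168)),("red",(.6,-.28)),("purple",(.46,-.38))):
        q=P[(np.hypot(P[:,0]-c0[0],P[:,1]-c0[1])<.045)&(P[:,2]>.02)]
        print(c,n,"zmax",np.percentile(q[:,2],98).round(4),"hi-mean",q[q[:,2]>q[:,2].max()-.01].mean(0).round(4))
        if n=="cast":
            s=q[(q[:,2]>.03)&(q[:,2]<.088)]; print("  shaft",circ(s[:,:2],.023,c0))
    q=P[(np.hypot(P[:,0]-.483,P[:,1]-.078)<.12)]
    t=q[(abs(q[:,2]-.08)<.004)]; print(c,"post top",len(t),t.mean(0).round(4),(np.nanmin(t,0)+np.nanmax(t,0)).round(4)/2,np.ptp(t,0).round(4))
    r=q[(abs(q[:,2]-.021)<.004)&(np.hypot(q[:,0]-.483,q[:,1]-.078)>.06)]; print("  rim",circ(r[:,:2],.0785,(.483,.078)))
    w=q[(q[:,2]>.02)&(q[:,2]<.074)&(np.hypot(q[:,0]-.483,q[:,1]-.078)<.045)]; print("  post side",circ(w[:,:2],.026,(.483,.078)))
a=cv2.imread("side.png")[120:250,240:380]; b=cv2.imread("top.png")[160:290,290:470]
cv2.imwrite("pics/crop.png",np.hstack([cv2.resize(a,None,fx=2.4,fy=2.4,interpolation=2),cv2.resize(b,None,fx=2.4,fy=2.4,interpolation=2)]))
```

```text
top cast zmax 0.1154 hi-mean [ 0.4428 -0.1272  0.1111]
  shaft (array([ 0.4441, -0.1282]), 16, np.float64(0.0005))
top bell zmax 0.0988 hi-mean [ 0.5038 -0.273   0.0955]
top step zmax 0.1122 hi-mean [ 0.615  -0.1788  0.109 ]
top red zmax 0.1146 hi-mean [ 0.6117 -0.303   0.1103]
top purple zmax 0.1147 hi-mean [ 0.4648 -0.399   0.1112]
top post top 399 [0.4904 0.0825 0.0795] [0.4905 0.0825 0.08  ] [0.0513 0.0494 0.0079]
  rim (array([0.4904, 0.0825]), 286, np.float64(0.0009))
  post side (array([0.4908, 0.0831]), 55, np.float64(0.0006))
side cast zmax 0.1142 hi-mean [ 0.4455 -0.1246  0.1113]
  shaft (array([ 0.446 , -0.1296]), 222, np.float64(0.0014))
side bell zmax 0.0976 hi-mean [ 0.5056 -0.2693  0.0955]
side step zmax 0.1118 hi-mean [ 0.6171 -0.1772  0.1091]
side red zmax 0.1141 hi-mean [ 0.6123 -0.2995  0.1109]
side purple zmax 0.1138 hi-mean [ 0.4658 -0.3961  0.1102]
side post top 290 [0.4924 0.0837 0.0794] [0.4927  0.08385 0.07995] [0.051  0.0532 0.0077]
  rim (array([0.4927, 0.0834]), 276, np.float64(0.0012))
  post side (array([0.4933, 0.082 ]), 233, np.float64(0.0007))
```

View pics/crop.png

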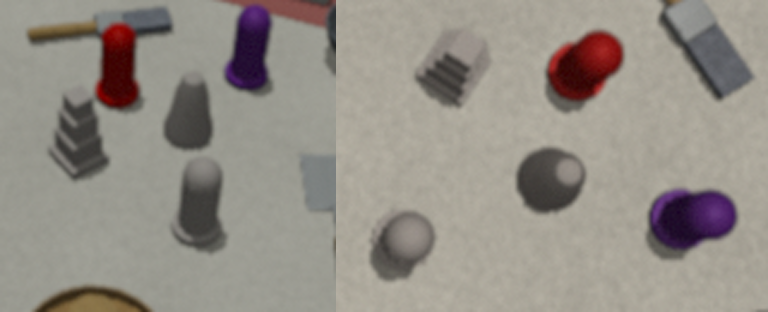

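The crop confirms it: the upright white column with a round foot and domed top, at top (318,259) and side (323,205), is the fluted cast. It sits at about (0.445,-0.129), and the post at (0.4915,0.083). Heights read 0.115 and 0.080 as they should. Next I move above the cast.

Request:
move_arm(
  motion="0.105 0.332 -0.022 0 0;0.105 0.332 -0.022 0 0;0.105 0.332 -0.022 0 0;0.105 0.332 -0.022 0 0;0.105 0.332 -0.022 0 0;0.105 0.332 -0.022 0 0;0.105 0.332 -0.022 0 0;0.105 0.332 -0.022 0 0;0.105 0.332 -0.022 0 0;0.105 0.332 -0.022 0 0;0.105 0.332 -0.022 0 0;0.105 0.332 -0.022 0 0;0 0 0 0 0;0 0 0 0 0;0 0 0 0 0",
)

```text
time_s: 2.38
tool_pos: [0.4456, -0.1306, 0.191]
ee_rot: [[0.901, 0.434, -0.0], [0.434, -0.901, -0.0], [-0.0, 0.0, -1.0]]
contact_force: [-0.0, -0.2, 0.0]
finger_gap: 0.0884
grip_force: 0.0
```

Run:
```python
from h import *
s=ctrl.read_state(); print(s["time_s"],s["tool_pos"],s["ee_rot"],s["joint_positions"])
im,P=cloud("wrist"); np.save("w1.npy",P); cv2.imwrite("pics/w1.png",im)
q=P.reshape(-1,3); q=q[(np.hypot(q[:,0]-.445,q[:,1]+.129)<.05)&(q[:,2]>.02)&(q[:,2]<.13)]
print(len(q)); 
if len(q): print(q.max(0),q.min(0),q[q[:,2]>q[:,2].max()-.01].mean(0))
```

```text
2.375 [ 0.4455556  -0.13061714  0.19103983] [[ 9.00682169e-01  4.34478573e-01 -2.28274500e-05]
 [ 4.34478515e-01 -9.00682073e-01 -4.71808802e-04]
 [-2.25551090e-04  4.15031738e-04 -9.99999888e-01]] [ 21.46049036  10.3806182  -14.29093485 118.13160174   3.27687312
  51.84571085 -58.87943544]
3123
[ 0.46672935 -0.1054886   0.11735284] [ 0.42223685 -0.15111407  0.02028612] [ 0.44520795 -0.12775665  0.11203643]
```

View pics/w1.png

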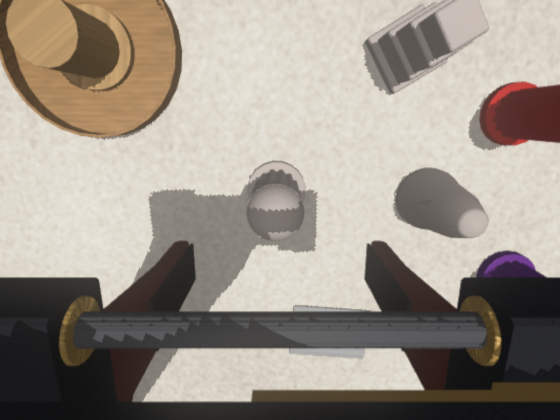

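Wrist view: the cast's dome at (275,212) is centred between the fingers (about 180 and 380), and there is free room beside both. The post at upper left (45,30) is partly visible. I descend to grip 72 mm up and close.

Request:
move_arm(
  motion="-0.005 0.015 -0.2 0 0;0 0 -0.2 0 0;0 0 -0.2 0 0;0 0 -0.2 0 0;0 0 -0.2 0 0;0 0 -0.1 0 0;0 0 -0.05 0 0;0 0 0 0 0;0 0 0 0 0;0 0 0 0 255;0 0 0 0 255;0 0 0 0 255;0 0 0 0 255;0 0 0 0 255;0 0 0 0 255;0 0 0 0 255;0 0 0 0 255",
)

```text
time_s: 4.55
tool_pos: [0.4452, -0.1273, 0.053]
ee_rot: [[0.9, 0.437, -0.0], [0.437, -0.9, 0.0], [-0.0, -0.0, -1.0]]
contact_force: [-0.8, 2.0, 0.0]
finger_gap: 0.0457
grip_force: 30.0
```

Request:
move_arm(
  motion="0 0 0.05 0 255;0 0 0.1 0 255;0 0 0.15 0 255;0 0 0.2 0 255;0 0 0.2 0 255;0 0 0.15 0 255;0 0 0.1 0 255;0 0 0 0 255;0 0 0 0 255",
)

```text
time_s: 5.68
tool_pos: [0.4448, -0.1273, 0.1665]
ee_rot: [[0.9, 0.437, -0.001], [0.437, -0.9, 0.0], [-0.001, -0.001, -1.0]]
contact_force: [-0.0, -1.2, -2.4]
finger_gap: 0.0457
grip_force: 30.0
```

Request:
move_arm(
  motion="0.02 0.08 0 0 255;0.03 0.15 0 0 255;0.04 0.18 0 0 255;0.04 0.18 0 0 255;0.04 0.18 0 0 255;0.04 0.18 0 0 255;0.04 0.18 0 0 255;0.04 0.18 0 0 255;0.04 0.18 0 0 255;0.04 0.15 0 0 255;0.02 0.12 0 0 255;0 0 0 0 255;0 0 0 0 255;0 0 0 0 255",
)

```text
time_s: 7.42
tool_pos: [0.492, 0.0828, 0.1669]
ee_rot: [[0.9, 0.435, -0.0], [0.435, -0.9, -0.0], [-0.0, 0.0, -1.0]]
contact_force: [0.3, -0.2, -2.7]
finger_gap: 0.0456
grip_force: 30.0
```

Run:
```python
from h import *
s=ctrl.read_state(); print(s["time_s"],s["tool_pos"],s["finger_gap"],s["contact_force"])
ims=[]
for c in("side","wrist"):
    im,P=cloud(c); np.save(c+"2.npy",P); ims.append(im); cv2.imwrite(c+"2.png",im)
x=cv2.resize(ims[0][190:310,200:360],(800,600),interpolation=2)
cv2.imwrite("pics/s2.png",x); cv2.imwrite("pics/w2.png",ims[1])
```

```text
7.425 [0.49196128 0.08284973 0.16688615] 0.04562111209231408 [ 0.32676083 -0.18026999 -2.73044611]
```

View pics/s2.png

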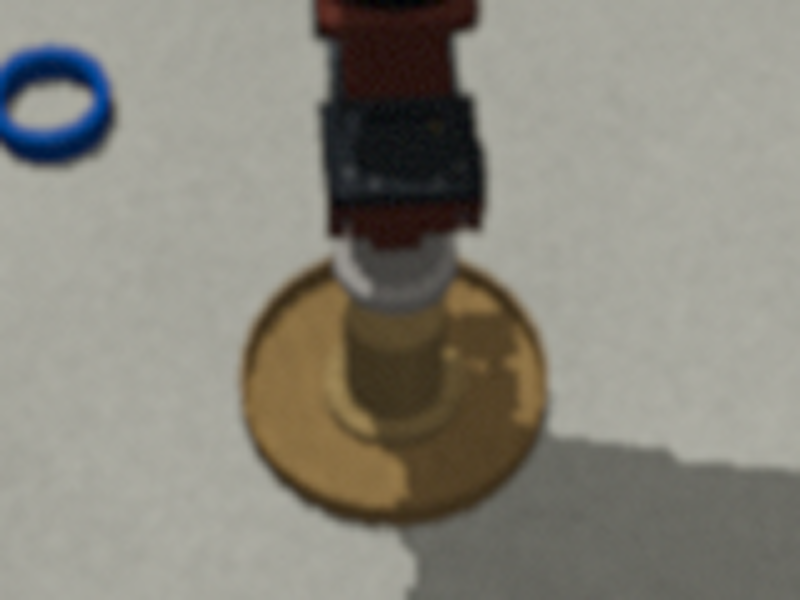

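View pics/w2.png

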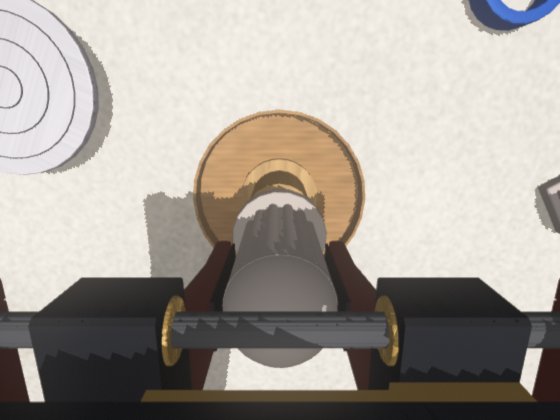

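Side crop: the cast hangs upright above the post, foot at (395,270), post at (397,350). Wrist view: the cast is in line with the tray and collar, both centred near column 280. I'll fit the relative offset.

Run:
```python
from h import *
from scipy.optimize import least_squares
def circ(p,r,c0):
    f=least_squares(lambda c:np.hypot(*(p-c).T)-r,c0,loss="soft_l1",f_scale=.002); return f.x.round(4),len(p),np.abs(f.fun).mean().round(4)
c0=np.array((.492,.083))
for c in("side2","wrist2"):
    P=np.load(c+".npy").reshape(-1,3); h=np.hypot(*(P[:,:2]-c0).T); z=P[:,2]
    def S(a,b,r0,r1): return P[(z>a)&(z<b)&(h>r0)&(h<r1)]
    for n,a,b,r0,r1,r in(("rim",.019,.025,.07,.09,.0785),("collar/post",.02,.074,0,.04,.026),("foot",.112,.123,.0,.036,.03),("shaft lo",.13,.15,0,.03,.023),("shaft",.13,.185,0,.03,.023)):
        q=S(a,b,r0,r1)
        if len(q)>9: print(c,n,circ(q[:,:2],r,c0))
    q=S(.085,.135,0,.036); print("  lowest cast z",np.percentile(q[:,2],[1,5]) if len(q) else None)
```

```text
side2 rim (array([0.4928, 0.0833]), 179, np.float64(0.0011))
side2 collar/post (array([0.4931, 0.0822]), 237, np.float64(0.0007))
side2 foot (array([0.4928, 0.0809]), 61, np.float64(0.0013))
side2 shaft lo (array([0.4929, 0.0802]), 87, np.float64(0.0011))
side2 shaft (array([0.4928, 0.0806]), 118, np.float64(0.0016))
  lowest cast z [0.11397764 0.11556986]
wrist2 rim (array([0.4904, 0.082 ]), 1419, np.float64(0.0009))
wrist2 collar/post (array([0.4904, 0.082 ]), 512, np.float64(0.0001))
wrist2 foot (array([0.4902, 0.0815]), 145, np.float64(0.0001))
wrist2 shaft lo (array([0.4892, 0.0809]), 592, np.float64(0.0009))
wrist2 shaft (array([0.4894, 0.0811]), 2673, np.float64(0.0015))
  lowest cast z [0.11783825 0.1215965 ]
```

Foot versus post differs by about 1 mm in y, and the underside is at 0.114, so it has 34 mm to go (TCP 0.133). I go down most of the way, then in small steps while watching force.

Request:
move_arm(
  motion="0.003 0.008 -0.06 0 255;0 0 -0.08 0 255;0 0 -0.06 0 255;0 0 -0.03 0 255;0 0 -0.02 0 255;0 0 -0.01 0 255;0 0 -0.01 0 255;0 0 0 0 255;0 0 0 0 255",
)

```text
time_s: 8.65
tool_pos: [0.4926, 0.0848, 0.1347]
ee_rot: [[0.9, 0.437, 0.0], [0.437, -0.9, 0.0], [0.0, 0.0, -1.0]]
contact_force: [1.1, 0.9, -2.7]
finger_gap: 0.0455
grip_force: 30.0
```

Request:
move_arm(
  motion="0 0 -0.005 0 255;0 0 -0.005 0 255;0 0 0 0 255",
)

```text
time_s: 9.02
tool_pos: [0.4924, 0.0847, 0.1333]
ee_rot: [[0.9, 0.437, -0.0], [0.437, -0.9, -0.0], [-0.0, 0.0, -1.0]]
contact_force: [-0.6, -1.2, -2.4]
finger_gap: 0.0458
grip_force: 30.0
```

Request:
move_arm(
  motion="-0.002 -0.006 -0.003 0 255;0 0 -0.003 0 255;0 0 0 0 255",
)

```text
time_s: 9.4
tool_pos: [0.4923, 0.084, 0.1329]
ee_rot: [[0.9, 0.437, 0.0], [0.437, -0.9, -0.0], [0.0, 0.0, -1.0]]
contact_force: [-1.1, 0.3, 2.8]
finger_gap: 0.0454
grip_force: 30.0
```

The weight is carried now: force went from -2.5 to +2.8 N. Let go and rise.

Request:
move_arm(
  motion="0 0 0 0 100;0 0 0 0 80;0 0 0 0 40;0 0 0 0 0;0 0 0 0 0;0 0 0 0 0;0 0 0 0 0;0 0 0 0 0",
)

```text
time_s: 10.4
tool_pos: [0.4922, 0.084, 0.1327]
ee_rot: [[0.9, 0.437, 0.0], [0.437, -0.9, -0.0], [0.0, 0.0, -1.0]]
contact_force: [0.7, 0.1, 0.7]
finger_gap: 0.0879
grip_force: 0.0
```

Request:
move_arm(
  motion="0 0 0.05 0 0;0 0 0.15 0 0;0 0 0.25 0 0;0 0 0.25 0 0;0 0 0.25 0 0;0 0 0.1 0 0;0 -0.2 0 0 0;0 -0.3 0 0 0;0 -0.3 0 0 0;0 -0.3 0 0 0;0 -0.2 0 0 0;0 0 0 0 0;0 0 0 0 0",
)

```text
time_s: 12.02
tool_pos: [0.4921, -0.0708, 0.2583]
ee_rot: [[0.899, 0.438, -0.001], [0.438, -0.899, 0.001], [-0.0, -0.001, -1.0]]
contact_force: [0.1, 0.2, 0.5]
finger_gap: 0.0877
grip_force: 0.0
```

Run:
```python
from h import *
from scipy.optimize import least_squares
def circ(p,r,c0):
    f=least_squares(lambda c:np.hypot(*(p-c).T)-r,c0,loss="soft_l1",f_scale=.002); return f.x.round(4),len(p)
c0=np.array((.492,.083)); print(ctrl.read_state()["time_s"])
o=[]
for c in("side","top"):
    im,P=cloud(c); o.append(im); P=P.reshape(-1,3); h=np.hypot(*(P[:,:2]-c0).T); z=P[:,2]
    for n,a,b,r0,r1,r in(("rim",.019,.025,.07,.09,.0785),("post",.02,.074,0,.04,.026),("foot",.081,.09,0,.036,.03),("shaft lo",.1,.13,0,.035,.023),("shaft hi",.13,.168,0,.035,.023)):
        q=P[(z>a)&(z<b)&(h>r0)&(h<r1)]
        if len(q)>9: print(c,n,circ(q[:,:2],r,c0))
    print(c,"top z",z[h<.03].max())
cv2.imwrite("pics/end.png",np.hstack([cv2.resize(o[0][120:320,180:400],(400,364)),cv2.resize(o[1][150:310,180:460],(400,364))]))
```

```text
12.025
side rim (array([0.4926, 0.0832]), 182)
side post (array([0.4931, 0.0819]), 219)
side foot (array([0.4938, 0.0821]), 75)
side shaft lo (array([0.4934, 0.0814]), 136)
side shaft hi (array([0.4935, 0.0818]), 173)
side top z 0.19639825058740157
top rim (array([0.4903, 0.0823]), 189)
top post (array([0.4907, 0.0832]), 19)
top foot (array([0.4928, 0.0866]), 50)
top shaft lo (array([0.4914, 0.0847]), 34)
top shaft hi (array([0.4909, 0.0842]), 33)
top top z 0.1960873545126801
```

View pics/end.png

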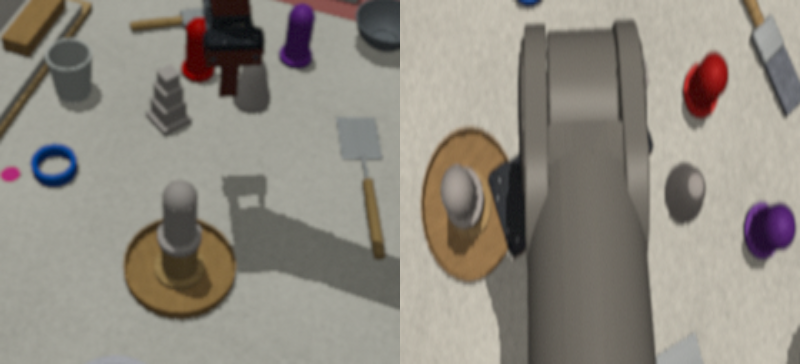

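The cast stands upright on the post at (180,215) in the left half, top at 0.195 and within about 1 mm of centre. The other casts stand untouched, and the gripper is clear.

```bash
python3 -c "
from rig import ctrl
print(ctrl.hand_in())"
```

```text
the job is handed in; nothing more can be done
None
```

The fluted cast is standing upright on the drip stand's post, about 1–2 mm off centre by the camera fits; I set it down gently, let go and handed the job in at about 12 s, without touching the other two casts.

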